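Sweep the silver offcuts into the scrap tray

TASK

Clear the jeweller's bench board: with the tips of the fingers, sweep the three silver offcuts off the end of the board so that they drop into the red scrap tray beside it. Push them along the board, do not pick them up. Leave the wooden ring stand on the board, the finished rings in the blue tray and everything else on the bench as they are.

Things in the scene. Friction and masses are not known exactly. Their poses are not given: they have to be found in the camera images.
- board: Fixed dark-grey steel-topped bench board, 250 (its x) x 260 (its y) mm, flat and without any rim, top 50 mm above its origin (centre of the underside, on the bench). z up; its yaw varies. Its two ends at y = +130 and y = -130 mm in its own frame overhang by 15 mm, one over each tray
- scrap_tray: Fixed red open tray for scrap, 240 (x) x 120 (y) x 28 mm high outside, walls and floor 4 mm. Origin: centre of its underside. Axes parallel to the board's. Its centre is 178 mm from the board's centre along the board's y axis, on the +y or the -y side (varies); its near wall stands 12 mm in under the board's overhang, so a thing pushed over the board's end falls inside
- work_tray: Fixed blue open tray for finished work, same size and origin as the red one, at the board's other end. Nothing is to be put in it
- button: Silver-grey metal offcut, mass about 30 g (varies). It starts lying flat and loose on top of the board. Origin: centre of its underside, z up at the start. A disc 24 mm across and 11 mm high with two small stubs, 28 mm long over the stubs along its x
- cross: Silver-grey metal offcut, mass about 30 g (varies). It starts lying flat and loose on top of the board. Origin: centre of its underside, z up at the start. Cross shape, arms 28 mm (x) and 24 mm (y) long over all, 9 mm wide, 11 mm high
- bar: Silver-grey metal offcut, mass about 30 g (varies). It starts lying flat and loose on top of the board. Origin: centre of its underside, z up at the start. Block 26 (x) x 17 (y) x 12 mm high
- stand: Light wooden cone ring stand with a gold ring on it, loose, standing upright on the board among the offcuts: base 34 mm across, 55 mm tall in all. Origin: centre of its underside. To be left standing where it is
- ring1: Finished gold ring, 24 mm across, 7 mm high, loose, lying flat in the blue tray. Leave alone
- ring2: Finished silver ring, 24 mm across, 7 mm high, loose, lying flat in the blue tray. Leave alone
- jar: Closed jar 64 mm across, 75 mm tall, loose on the bench at the robot's left. Leave alone
- hammer: Hammer lying on the bench at the robot's right. Leave alone
- screwdriver: Red-handled screwdriver lying on the bench at the robot's left. Leave alone
- pliers: Yellow-handled pliers lying on the bench at the robot's right, 130 mm long. Leave alone

How it is judged (in metres and radians):
At the end, for the whole second after the job is handed in: The three offcuts lie at rest inside the red tray (origins within its walls, under 30 mm above the bench). The ring stand is upright and within 15 mm of its start; the rings, jar, hammer, screwdriver and pliers are within 20 mm of theirs (x of button in the frame of scrap_tray between -0.116 and 0.116 m and y of button in the frame of scrap_tray between -0.056 and 0.056 m and height (world z) of each of button, cross, bar below 0.03 m and linear speed of each of button, cross, bar below 0.02 m/s and x of cross in the frame of scrap_tray between -0.116 and 0.116 m and y of cross in the frame of scrap_tray between -0.056 and 0.056 m and x of bar in the frame of scrap_tray between -0.116 and 0.116 m and y of bar in the frame of scrap_tray between -0.056 and 0.056 m and distance of stand from where it was at the start of the episode below 0.015 m and angle between stand's own z axis and vertical below 0.2 rad and distance of each of ring1, ring2, jar, hammer, screwdriver, pliers from where it was at the start of the episode below 0.02 m); the robot touches nothing.
It fails at once if an offcut is lifted: more than 20 mm above the board's top (height (world z) of any of button, cross, bar above 0.07 m).
It fails at once if the ring stand is knocked over or pushed more than 15 mm (distance of stand from where it was at the start of the episode above 0.015 m or angle between stand's own z axis and vertical above 0.5 rad).
It fails at once if a finished ring is disturbed (moved more than 20 mm) (distance of any of ring1, ring2 from where it was at the start of the episode above 0.02 m).
It fails at once if another thing on the bench is disturbed (moved more than 20 mm) (distance of any of jar, hammer, screwdriver, pliers from where it was at the start of the episode above 0.02 m).
It also fails if it takes over 72 s, if anything falls off the work surface, if the arm or the gripper's body presses on something with over 40 N, if the wrist force passes 120 N, or if a joint passes its speed limit or range.

ROBOT

A 6-joint arm with a two-finger parallel gripper is mounted at the origin on the work surface. World frame = base frame: x ahead of the robot, y to its left, z up, the work surface at z = 0. Lengths are in mm, angles in degrees, forces in N, time in s.
With the tool pointing down it reaches from about 300 to 850 mm from the base axis. Payload 4.2 kg.
Tool frame: the origin (TCP) lies on the centre line of the jaws, within the pads' length; the fingertips stand 14 mm ahead of it and the grasp point (between the pads) lies 5 mm behind it; z points along the fingers, y is the line along which they close (so a half turn about z gives the same grasp; the last joint's range is limited). The gripper opens to 91 mm and grips with 3 to 60 N. Pads are 32 mm wide; open, the fingers measure 118 mm over their backs; the gripper's body (76 mm by 178 mm) begins 60 mm behind the grasp point.
Start: joints at [62.796, 18.312, 89.639, -0, 72.044, -1.146], TCP at [252.592, 516.565, 227.976] pointing down, gripper open.
Joint ranges: [-177.97, 177.97], [-48.28, 115.42], [12.27, 149.76], [-77.06, 257.06], [2.81, 150.46], [-146.56, 146.56]. Speed limits (degrees/s): [147.25, 147.25, 180, 180, 180, 180].

INTERFACE

Orientations are given as [roll, pitch, yaw] about the fixed x, y, z axes, in that order (R = Rz(yaw) Ry(pitch) Rx(roll)).
In Python, from workcell import * gives the robot as it stands. The module is installed in compiled form; this text tells all that it offers.
- The arm moves only by the shell command python3 -m crank 'ROWS' [FORCE]. ROWS is JSON, a list of rows, each an object of numbers: "grip": the finger opening in m, from 0 to 0.0912; "x", "y", "z": the shift along the tool's x, y, z in m; "yaw": the turn about the tool's z in rad. In form: [{"grip": .., "x": .., "y": .., "z": .., "yaw": ..}, ...]. A call has exactly 5 rows; each row is the pose to reach, as a shift and turn from the pose commanded when the call began, along the tool's axes at that moment; what a row does not reach only later rows make up. A row lasts 1/12 s, in which the tool goes at most 41.7 mm and 7.16 degrees, less where a joint would pass 70% of its speed; a pose out of reach is approached as far as the arm can. A call with a gripper value outside its range is refused whole. The fingers move at their own pace and stop on an object; FORCE is the grip in N (left out, the last holds). Time passes only in rows, so rows that repeat a pose let the fingers close, or fill a call up. It gives the time, the measured TCP pose, the force, the opening and the grip force at its end, in the units of the state.
- state(): the state, without advancing time (a new reading comes with each control period).
- grab_frame(name): name is "side" or "top" or "wrist"; returns the picture (480x640x3 uint8, red, green, blue); there is no depth.
- camera_model(name): a dict with "intrinsics" (3x3 intrinsics, pixels), "R" (3x3) and "t" (3): a world point X has camera coordinates R X + t. Camera axes: x right, y down, z forward; pixel columns grow to the right and rows downward; lengths in mm; the calibration is good to about 2 mm. A picture is of the moment at which its call begins: read the wrist's pose just before it. camera_model takes no time and is no camera call; for the wrist camera it gives the pose at the moment of the call.
- job_done(): hands the job in; it is judged then, once.
The state is a dict: "time_s": time; "qpos": joint angles; "qvel": joint speeds; "effort": joint torques, N m; "ee_pos": TCP position; "ee_rot": TCP orientation; "force": force on the tool from outside, world axes, zero at the start; "torque": the same for the moment, N m; "gripper_width": finger opening in mm; "gripper_force": force on a finger pad.
Only numpy, scipy, OpenCV 4.12 (cv2) and the standard library are available. Lean on these libraries where they do the work, as an engineer would, in place of code of your own. Each camera call takes 0.05 s, during which the arm holds its last target. There are 200 camera calls.

## Working session

There is one attempt and no reset: what is moved stays moved. The work goes in short steps, Python scripts to look and compute and a shell command to move; the robot and the scene stay as the last step left them, time stands still between calls to the robot, and variables do not carry over. Pictures are saved under pics/ and viewed, at most 13 in all, crops included, and the job is handed in when it is done.

```bash
mkdir -p pics; python3 - <<'E'
from workcell import *
import cv2
s=state();print(s['time_s'],s['ee_pos'],s['ee_rot'],s['gripper_width'])
for n in['top','side']:
    cv2.imwrite(f'pics/{n}0.png',grab_frame(n)[:,:,::-1])
    c=camera_model(n);print(n,c['intrinsics'],c['R'],c['t'])
E
```

```text
0.0 [252.39157603 516.12997498 227.13024043] [-1.79901605e+02  1.58910211e-04  1.53942498e+02] 91.00880981775221
top [[445.77847962   0.         318.71831663]
 [  0.         445.77847962 242.43771482]
 [  0.           0.           1.        ]] [[-0.01701178 -0.99982655 -0.00758041]
 [-0.9956572   0.01763389 -0.09141003]
 [ 0.09152785  0.00599245 -0.99578449]] [   6.15917576  496.55839229 1214.93677471]
side [[509.39136587   0.         315.24510742]
 [  0.         509.39136587 238.08061936]
 [  0.           0.           1.        ]] [[ 0.99825755 -0.05487559  0.0216919 ]
 [-0.01615441 -0.60772487 -0.79398332]
 [ 0.05675301  0.79224942 -0.60755242]] [-520.5086377    43.29422099 1165.75818786]
```

View pics/top0.png

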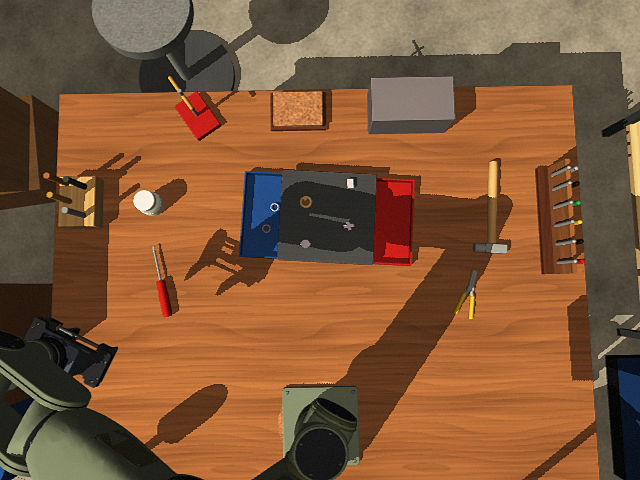

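The top view shows the red tray at right (world -y) around (395,220) and the blue tray at left. The offcuts look to be at (351,183), (348,226) and (305,243), with the stand at (306,202). I'll zoom in.

```bash
python3 - <<'E'
import cv2,numpy as np
a=cv2.imread('pics/top0.png')[160:275,230:430]
b=cv2.imread('pics/side0.png')
cv2.imwrite('pics/c1.png',cv2.resize(a,None,fx=4,fy=4,interpolation=cv2.INTER_CUBIC))
cv2.imwrite('pics/s1.png',b)
E
```

```text
(no output)
```

View pics/c1.png

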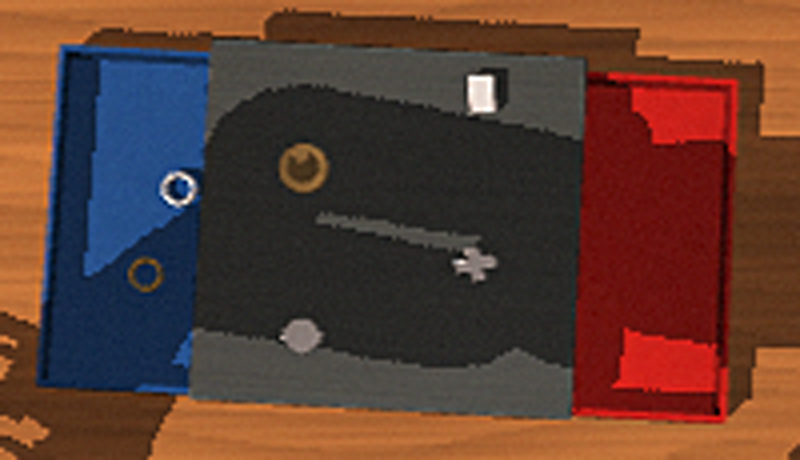

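View pics/s1.png

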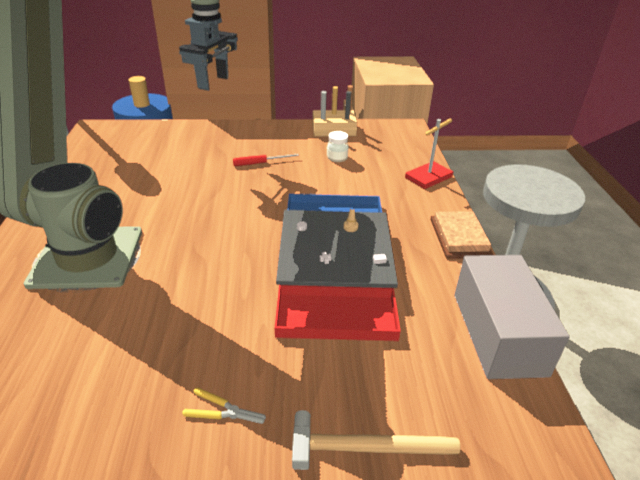

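The crop shows the bar at (482,93), the cross at (475,264), the button at (301,335) and the stand at (303,167). The board corners are at (212,40), (586,58), (573,418) and (190,398). The light streak is only a gap in the shadow. The side view confirms this layout.

```bash
cat > h.py <<'E'
import numpy as np,cv2
from workcell import *
def ray(n,uv,z):
    c=camera_model(n);K,R,t=map(np.array,(c['intrinsics'],c['R'],c['t']))
    C=-R.T@t;d=R.T@np.linalg.inv(K)@np.array([uv[0],uv[1],1.])
    return C+d*(z-C[2])/d[2]
def px(n,X):
    c=camera_model(n);p=np.array(c['intrinsics'])@(np.array(c['R'])@X+np.array(c['t']));return p[:2]/p[2]
E
python3 - <<'E'
from h import *
f=lambda u,v:((u+.5)/4+229.5,(v+.5)/4+159.5)
co=np.array([ray('top',f(*p),50)[:2] for p in[(212,40),(586,58),(573,418),(190,398)]])
print(co.round(1),[np.linalg.norm(co[i]-co[i-1]).round(1) for i in range(4)])
ctr=co.mean(0);d=(co[1]+co[2]-co[0]-co[3]);d/=np.linalg.norm(d);e=np.array([-d[1],d[0]])
print('ctr',ctr,'push dir',d,np.degrees(np.arctan2(d[1],d[0])),'left',e)
im=cv2.imread('pics/top0.png');hsv=cv2.cvtColor(im,cv2.COLOR_BGR2HSV)
m=((hsv[:,:,2]>125)&(hsv[:,:,1]<60)).astype('uint8');m[:165]=0;m[275:]=0;m[:,:285]=0;m[:,374:]=0
n,l,st,ce=cv2.connectedComponentsWithStats(m)
P=[(ce[i],st[i]) for i in range(1,n) if st[i][4]>15]
for c,s in P:
    X=ray('top',c,61)[:2];q=X-ctr;print('off',c.round(1),s,X.round(1),'along',(q@d).round(1),'left',(q@e).round(1))
for nm,p,z in[('stand base',(303,167),62)]:
    X=ray('top',f(*p),z)[:2];q=X-ctr;print(nm,X,q@d,q@e)
# side check
s=cv2.imread('pics/side0.png')
for nm,p,z in[('button',(302,226),58),('cross',(325,258),60),('bar',(380,259),60),('standbase',(351,227),57)]:
    X=ray('side',p,z)[:2];q=X-ctr;print('side',nm,X.round(1),(q@d).round(1),(q@e).round(1))
for nm,p,z in[('jar',(147,202),40),('sd',(155,248),10)]:print(nm,ray('top',p,z))
E
```

```text
[[ 697.5   93.5]
 [ 680.  -163.8]
 [ 432.7 -147.9]
 [ 450.7  110.8]] [np.float64(247.4), np.float64(257.8), np.float64(247.8), np.float64(259.2)]
ctr [565.22352855 -26.84290387] push dir [-0.06870895 -0.99763675] -93.93983719545774 left [ 0.99763675 -0.06870895]
off [349.8 183.1] [347 179   7  10  60] [653.9 -90.2] along 57.1 left 92.8
off [348.  225.5] [343 222  11   8  44] [537.7 -82.6] along 57.5 left -23.6
off [304.8 243.4] [300 240  10   8  56] [491.3  34.7] along -56.3 left -78.0
stand base [605.42526434  31.57787102] -61.044931061958074 36.09269857668596
side button [491.   28.5] -50.1 -77.9
side cross [536.  -91.4] 66.4 -24.8
side bar [653.4 -98.1] 65.0 92.8
side standbase [604.7  23.1] -52.5 35.9
jar [615.84674165 470.9235433   40.        ]
sd [490.21752729 457.85474971  10.        ]
```

```bash
python3 -m crank '[{"grip":0.014,"x":-0.03,"y":-0.02,"z":0,"yaw":0.12},{"grip":0.014,"x":-0.06,"y":-0.04,"z":0,"yaw":0.24},{"grip":0.014,"x":-0.09,"y":-0.06,"z":0,"yaw":0.36},{"grip":0.014,"x":-0.12,"y":-0.08,"z":0,"yaw":0.48},{"grip":0.014,"x":-0.15,"y":-0.10,"z":0,"yaw":0.6}]' 10
python3 -m crank '[{"grip":0.014,"x":0,"y":0,"z":0,"yaw":0.12},{"grip":0.014,"x":0,"y":0,"z":0,"yaw":0.24},{"grip":0.014,"x":0,"y":0,"z":0,"yaw":0.36},{"grip":0.014,"x":0,"y":0,"z":0,"yaw":0.48},{"grip":0.014,"x":0,"y":0,"z":0,"yaw":0.585}]'
cat >> h.py <<'E'
ctr=np.array([565.2,-26.8]);d=np.array([-.0687,-.9976]);e=np.array([.9976,-.0687])
def where():
    s=state();q=np.array(s['ee_pos'])[:2]-ctr
    print('t',round(s['time_s'],2),'along',(q@d).round(1),'left',(q@e).round(1),'z',s['ee_pos'][2].round(1),'rot',np.round(s['ee_rot'],2),'F',np.round(s['force'],1),'w',round(s['gripper_width'],1),'q',np.round(s['qpos']))
E
python3 -c 'from h import *;where()'
```

```text
time_s: 0.52
ee_pos: [343.7, 359.2, 227.6]
ee_rot: [-180.0, 0.0, 119.3]
force: [0.6, -0.8, -0.3]
gripper_width: 60.8
gripper_force: 0.0
time_s: 0.93
ee_pos: [343.3, 360.5, 227.6]
ee_rot: [-180.0, 0.0, 85.7]
force: [0.3, -0.6, -0.7]
gripper_width: 27.5
gripper_force: 0.0
t 0.93 along -371.1 left -247.9 z 227.6 rot [-1.7997e+02  3.0000e-02  8.5690e+01] F [ 0.3 -0.6 -0.7] w 27.5 q [45. 11. 99.  0. 69. 49.]
```

```bash
python3 -m crank '[{"grip":0.014,"x":-0.03,"y":0.02,"z":0},{"grip":0.014,"x":-0.06,"y":0.04,"z":0},{"grip":0.014,"x":-0.09,"y":0.06,"z":0},{"grip":0.014,"x":-0.12,"y":0.08,"z":0},{"grip":0.014,"x":-0.15,"y":0.1,"z":0}]'
python3 -m crank '[{"grip":0.014,"x":-0.03,"y":0.02,"z":0},{"grip":0.014,"x":-0.06,"y":0.04,"z":0.02},{"grip":0.014,"x":-0.09,"y":0.06,"z":0.05},{"grip":0.014,"x":-0.116,"y":0.07,"z":0.09},{"grip":0.014,"x":-0.116,"y":0.07,"z":0.11}]'
python3 -c '
from h import *
where()
for n in ["side","wrist"]: cv2.imwrite("pics/%s2.png"%n,grab_frame(n)[:,:,::-1])
a=cv2.imread("pics/side2.png")[170:350,240:440];b=cv2.imread("pics/wrist2.png")
cv2.imwrite("pics/v2.png",np.hstack([cv2.resize(a,(400,360)),cv2.resize(b,(400,300))[:, :] if 0 else cv2.copyMakeBorder(cv2.resize(b,(400,300)),0,60,0,0,0)]))'
```

```text
t 0.93 along -371.1 left -247.9 z 227.6 rot [-1.7997e+02  3.0000e-02  8.5690e+01] F [ 0.3 -0.6 -0.7] w 27.5 q [45. 11. 99.  0. 69. 49.]validation failed for argument at $[0]...
validation failed for argument at $[0]...
```

View pics/v2.png

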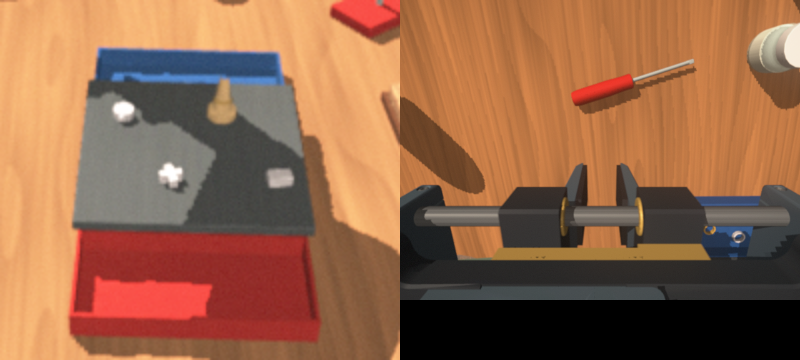

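The call was refused because yaw must be given in every row, so the arm hasn't moved. The side crop shows all objects where measured: button (123,112), cross (171,176), bar (280,178).

```bash
python3 -m crank '[{"grip":0.014,"x":-0.03,"y":0.02,"z":0,"yaw":0},{"grip":0.014,"x":-0.06,"y":0.04,"z":0,"yaw":0},{"grip":0.014,"x":-0.09,"y":0.06,"z":0,"yaw":0},{"grip":0.014,"x":-0.12,"y":0.08,"z":0,"yaw":0},{"grip":0.014,"x":-0.15,"y":0.1,"z":0,"yaw":0}]'
python3 -m crank '[{"grip":0.014,"x":-0.03,"y":0.02,"z":0,"yaw":0},{"grip":0.014,"x":-0.06,"y":0.04,"z":0.02,"yaw":0},{"grip":0.014,"x":-0.09,"y":0.06,"z":0.05,"yaw":0},{"grip":0.014,"x":-0.116,"y":0.07,"z":0.09,"yaw":0},{"grip":0.014,"x":-0.116,"y":0.07,"z":0.11,"yaw":0}]'
python3 -c '
from h import *
where()
for n in ["side","wrist"]: cv2.imwrite("pics/%s3.png"%n,grab_frame(n)[:,:,::-1])
a=cv2.imread("pics/side3.png")[170:350,240:440];b=cv2.imread("pics/wrist3.png")
cv2.imwrite("pics/v3.png",np.hstack([cv2.resize(a,(400,360)),cv2.copyMakeBorder(cv2.resize(b,(400,300)),0,60,0,0,0)]))'
```

```text
time_s: 1.45
ee_pos: [433.2, 202.8, 227.8]
ee_rot: [-180.0, 0.0, 86.3]
force: [0.4, 0.4, 0.4]
gripper_width: 13.9
gripper_force: 0.0
time_s: 1.87
ee_pos: [495.8, 80.7, 116.6]
ee_rot: [179.9, 0.0, 86.1]
force: [0.2, -0.6, 0.3]
gripper_width: 14.4
gripper_force: 0.0
t 1.87 along -102.5 left -76.6 z 116.6 rot [1.7992e+02 5.0000e-02 8.6060e+01] F [ 0.2 -0.6  0.3] w 14.4 q [  8.  18. 108.  -0.  54.  12.]
```

View pics/v3.png

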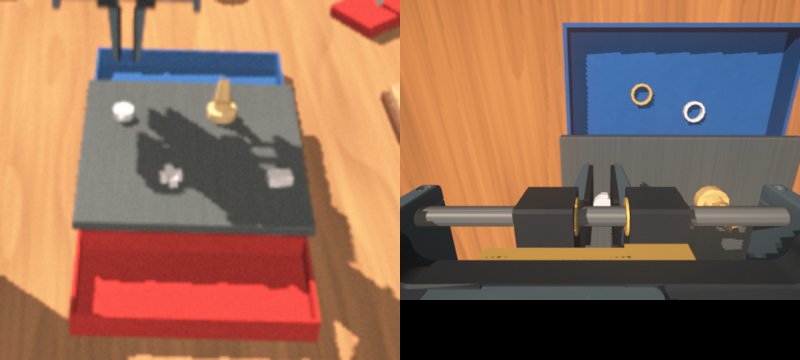

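The wrist view shows the button centred between the fingertips at (602,200), and the side view shows the fingers behind it. Next I lower and push.

```bash
python3 -m crank '[{"grip":0.014,"x":0.004,"y":0,"z":0.02,"yaw":0},{"grip":0.014,"x":0.004,"y":-0.001,"z":0.036,"yaw":0},{"grip":0.014,"x":0.004,"y":-0.001,"z":0.043,"yaw":0},{"grip":0.014,"x":0.004,"y":-0.001,"z":0.048,"yaw":0},{"grip":0.014,"x":0.004,"y":-0.001,"z":0.048,"yaw":0}]'
python3 -m crank '[{"grip":0.014,"x":-0.01,"y":0,"z":0,"yaw":0},{"grip":0.014,"x":-0.02,"y":0,"z":0,"yaw":0},{"grip":0.014,"x":-0.03,"y":0,"z":0,"yaw":0},{"grip":0.014,"x":-0.04,"y":0,"z":0,"yaw":0},{"grip":0.014,"x":-0.05,"y":0,"z":0,"yaw":0}]'
python3 -m crank '[{"grip":0.014,"x":-0.01,"y":0,"z":0,"yaw":0},{"grip":0.014,"x":-0.02,"y":0,"z":0,"yaw":0},{"grip":0.014,"x":-0.03,"y":0,"z":0,"yaw":0},{"grip":0.014,"x":-0.04,"y":0,"z":0,"yaw":0},{"grip":0.014,"x":-0.05,"y":0,"z":0,"yaw":0}]'
python3 -c '
from h import *
where()
for n in ["side","wrist"]: cv2.imwrite("pics/%s4.png"%n,grab_frame(n)[:,:,::-1])
a=cv2.imread("pics/side4.png")[170:350,240:440];b=cv2.imread("pics/wrist4.png")
cv2.imwrite("pics/v4.png",np.hstack([cv2.resize(a,(400,360)),cv2.copyMakeBorder(cv2.resize(b,(400,300)),0,60,0,0,0)]))'
```

```text
time_s: 2.38
ee_pos: [494.1, 88.5, 70.4]
ee_rot: [180.0, -0.0, 86.1]
force: [-0.0, 1.0, -0.4]
gripper_width: 13.7
gripper_force: 0.0
time_s: 2.8
ee_pos: [490.6, 36.6, 70.4]
ee_rot: [179.9, -0.0, 86.0]
force: [-0.4, -0.0, 0.6]
gripper_width: 14.2
gripper_force: 0.3
time_s: 3.22
ee_pos: [487.0, -13.0, 69.9]
ee_rot: [-180.0, -0.0, 86.0]
force: [-0.3, 0.5, -0.6]
gripper_width: 13.7
gripper_force: 0.3
t 3.22 along -8.4 left -79.0 z 69.9 rot [-1.800e+02 -1.000e-02  8.604e+01] F [-0.3  0.5 -0.6] w 13.7 q [ -3.  20. 114.   0.  47.   1.]
```

View pics/v4.png

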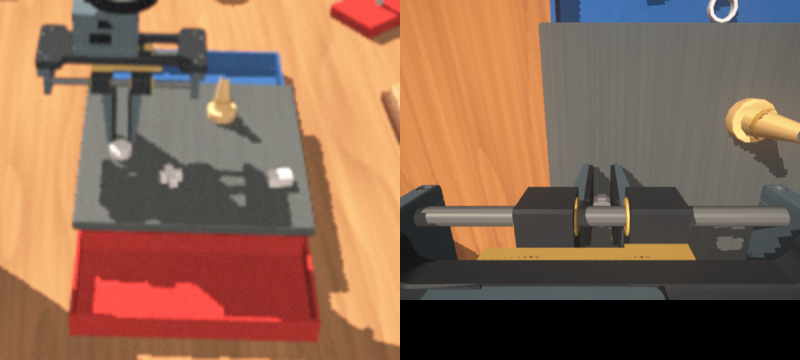

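The button sits at the fingertips at (120,148) in the side crop, cradled, and the stand hasn't moved. I'll continue over the end.

```bash
python3 -m crank '[{"grip":0.014,"x":-0.01,"y":0,"z":0,"yaw":0},{"grip":0.014,"x":-0.02,"y":0,"z":0,"yaw":0},{"grip":0.014,"x":-0.03,"y":0,"z":0,"yaw":0},{"grip":0.014,"x":-0.04,"y":0,"z":0,"yaw":0},{"grip":0.014,"x":-0.05,"y":0,"z":0,"yaw":0}]'
python3 -m crank '[{"grip":0.014,"x":-0.01,"y":0,"z":0,"yaw":0},{"grip":0.014,"x":-0.02,"y":0,"z":0,"yaw":0},{"grip":0.014,"x":-0.03,"y":0,"z":0,"yaw":0},{"grip":0.014,"x":-0.04,"y":0,"z":0,"yaw":0},{"grip":0.014,"x":-0.05,"y":0,"z":0,"yaw":0}]'
python3 -m crank '[{"grip":0.014,"x":-0.01,"y":0,"z":0,"yaw":0},{"grip":0.014,"x":-0.02,"y":0,"z":0,"yaw":0},{"grip":0.014,"x":-0.03,"y":0,"z":0,"yaw":0},{"grip":0.014,"x":-0.04,"y":0,"z":0,"yaw":0},{"grip":0.014,"x":-0.045,"y":0,"z":0,"yaw":0}]'
python3 -m crank '[{"grip":0.014,"x":0,"y":0,"z":-0.01,"yaw":0},{"grip":0.014,"x":0,"y":0,"z":-0.03,"yaw":0},{"grip":0.014,"x":0,"y":0,"z":-0.06,"yaw":0},{"grip":0.014,"x":0.03,"y":0,"z":-0.08,"yaw":0},{"grip":0.014,"x":0.06,"y":0,"z":-0.08,"yaw":0}]'
python3 -c '
from h import *
where()
for n in ["side","top"]: cv2.imwrite("pics/%s5.png"%n,grab_frame(n)[:,:,::-1])
a=cv2.imread("pics/side5.png")[170:350,240:440];b=cv2.imread("pics/top5.png")[160:280,230:430]
cv2.imwrite("pics/v5.png",np.hstack([cv2.resize(a,(400,360)),cv2.copyMakeBorder(cv2.resize(b,(400,240)),0,120,0,0,0)]))'
```

```text
time_s: 3.73
ee_pos: [483.5, -62.9, 69.9]
ee_rot: [-180.0, -0.0, 86.0]
force: [0.1, -1.1, -0.7]
gripper_width: 14.3
gripper_force: 0.1
time_s: 4.15
ee_pos: [480.0, -112.8, 69.9]
ee_rot: [-180.0, -0.0, 86.0]
force: [-0.2, 0.3, -0.0]
gripper_width: 14.0
gripper_force: 0.1
time_s: 4.57
ee_pos: [477.1, -158.0, 70.0]
ee_rot: [180.0, 0.0, 86.0]
force: [-0.2, -0.0, -0.2]
gripper_width: 13.8
gripper_force: 0.0
time_s: 4.98
ee_pos: [484.1, -97.3, 154.9]
ee_rot: [179.4, 0.1, 85.9]
force: [1.5, -0.3, 0.7]
gripper_width: 14.4
gripper_force: 0.0
t 4.98 along 75.9 left -76.0 z 154.9 rot [1.7945e+02 6.0000e-02 8.5880e+01] F [ 1.5 -0.3  0.7] w 14.4 q [-13.  14. 107.   0.  58.  -9.]
```

View pics/v5.png

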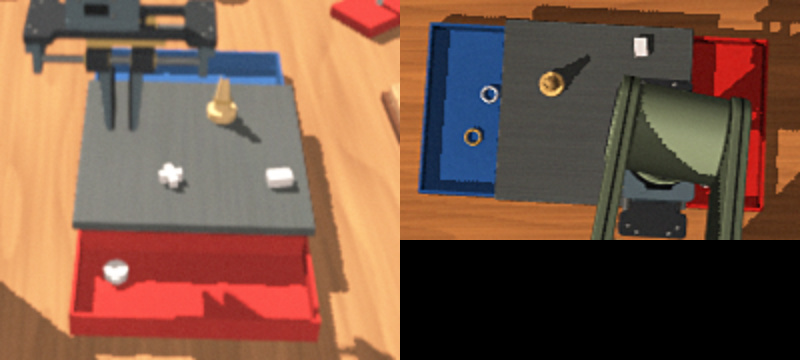

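The side crop shows the button in the red tray at (116,271). The stand, cross and bar are unmoved. Next is the cross.

```bash
python3 -m crank '[{"grip":0.014,"x":0.03,"y":0.02,"z":0,"yaw":0},{"grip":0.014,"x":0.06,"y":0.045,"z":0,"yaw":0},{"grip":0.014,"x":0.066,"y":0.054,"z":0.01,"yaw":0},{"grip":0.014,"x":0.066,"y":0.054,"z":0.03,"yaw":0},{"grip":0.014,"x":0.066,"y":0.054,"z":0.04,"yaw":0}]'
python3 -c '
from h import *
where()
a=grab_frame("wrist")[:,:,::-1]; cv2.imwrite("pics/w6.png",a)
b=grab_frame("side")[170:350,240:440,::-1]
cv2.imwrite("pics/v6.png",np.hstack([cv2.resize(b,(400,360)),cv2.resize(a[180:480,180:520],(400,360))]))'
```

```text
time_s: 5.5
ee_pos: [539.0, -34.2, 108.1]
ee_rot: [-179.8, 0.0, 86.2]
force: [-0.1, -0.3, -0.6]
gripper_width: 14.1
gripper_force: 0.0
t 5.5 along 9.1 left -25.7 z 108.1 rot [-1.7983e+02  1.0000e-02  8.6160e+01] F [-0.1 -0.3 -0.6] w 14.1 q [ -5.  21. 104.  -0.  55.  -1.]
```

View pics/v6.png

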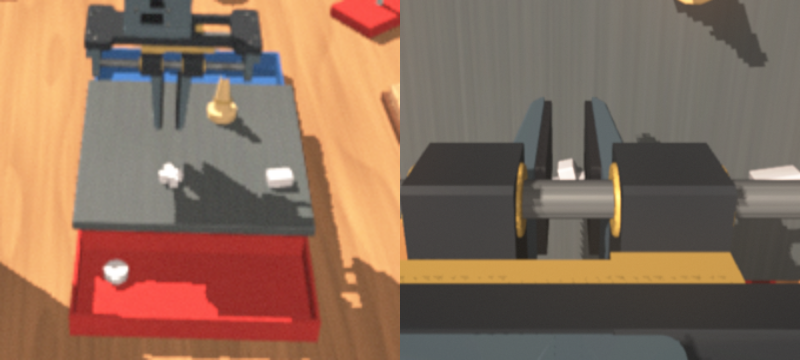

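The cross at (170,175) lies in line with the finger gap. I lower to about 69 mm and push 128 mm.

```bash
python3 -m crank '[{"grip":0.014,"x":0,"y":0.001,"z":0.016,"yaw":0},{"grip":0.014,"x":0,"y":0.001,"z":0.03,"yaw":0},{"grip":0.014,"x":0,"y":0.001,"z":0.039,"yaw":0},{"grip":0.014,"x":0,"y":0.001,"z":0.039,"yaw":0},{"grip":0.014,"x":-0.004,"y":0.001,"z":0.039,"yaw":0}]'
python3 -m crank '[{"grip":0.014,"x":-0.009,"y":0,"z":0,"yaw":0},{"grip":0.014,"x":-0.018,"y":0,"z":0,"yaw":0},{"grip":0.014,"x":-0.027,"y":0,"z":0,"yaw":0},{"grip":0.014,"x":-0.036,"y":0,"z":0,"yaw":0},{"grip":0.014,"x":-0.045,"y":0,"z":0,"yaw":0}]'
python3 -m crank '[{"grip":0.014,"x":-0.009,"y":0,"z":0,"yaw":0},{"grip":0.014,"x":-0.018,"y":0,"z":0,"yaw":0},{"grip":0.014,"x":-0.027,"y":0,"z":0,"yaw":0},{"grip":0.014,"x":-0.036,"y":0,"z":0,"yaw":0},{"grip":0.014,"x":-0.045,"y":0,"z":0,"yaw":0}]'
python3 -m crank '[{"grip":0.014,"x":-0.009,"y":0,"z":0,"yaw":0},{"grip":0.014,"x":-0.018,"y":0,"z":0,"yaw":0},{"grip":0.014,"x":-0.027,"y":0,"z":0,"yaw":0},{"grip":0.014,"x":-0.034,"y":0,"z":0,"yaw":0},{"grip":0.014,"x":-0.034,"y":0,"z":0,"yaw":0}]'
python3 -c '
from h import *
where()
b=grab_frame("side")[170:350,240:440,::-1]
cv2.imwrite("pics/v7.png",cv2.resize(b,(400,360)))'
```

```text
time_s: 6.02
ee_pos: [540.2, -38.8, 71.2]
ee_rot: [-180.0, -0.0, 86.1]
force: [-0.6, 0.2, 0.5]
gripper_width: 14.0
gripper_force: 0.0
time_s: 6.43
ee_pos: [537.3, -84.8, 71.4]
ee_rot: [180.0, -0.0, 86.0]
force: [-0.1, -0.1, -0.5]
gripper_width: 14.1
gripper_force: 0.2
time_s: 6.85
ee_pos: [534.1, -129.4, 70.9]
ee_rot: [-180.0, -0.0, 86.0]
force: [0.5, 0.0, -0.4]
gripper_width: 13.9
gripper_force: 0.2
time_s: 7.27
ee_pos: [531.8, -163.8, 70.9]
ee_rot: [180.0, 0.0, 86.0]
force: [0.3, 0.0, 0.7]
gripper_width: 14.2
gripper_force: 0.0
t 7.27 along 139.0 left -23.9 z 70.9 rot [1.7998e+02 2.0000e-02 8.5970e+01] F [0.3 0.  0.7] w 14.2 q [-18.  25. 104.  -0.  51. -14.]
```

View pics/v7.png

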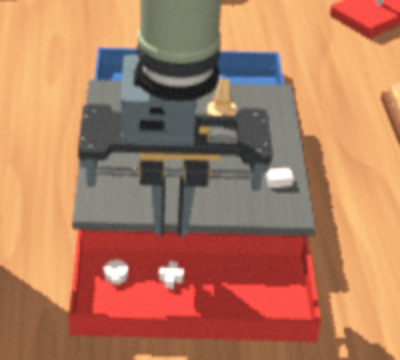

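The cross is in the tray at (172,275). Next is the bar: lift, go 127 mm back and 117 mm left, then lower.

```bash
python3 -m crank '[{"grip":0.014,"x":0,"y":0,"z":-0.025,"yaw":0},{"grip":0.014,"x":0,"y":0,"z":-0.05,"yaw":0},{"grip":0.014,"x":0,"y":0,"z":-0.08,"yaw":0},{"grip":0.014,"x":0.025,"y":0.025,"z":-0.08,"yaw":0},{"grip":0.014,"x":0.05,"y":0.045,"z":-0.08,"yaw":0}]'
python3 -m crank '[{"grip":0.014,"x":0.025,"y":0.025,"z":0,"yaw":0},{"grip":0.014,"x":0.05,"y":0.05,"z":0,"yaw":0},{"grip":0.014,"x":0.077,"y":0.072,"z":0,"yaw":0},{"grip":0.014,"x":0.077,"y":0.072,"z":0.02,"yaw":0},{"grip":0.014,"x":0.077,"y":0.072,"z":0.04,"yaw":0}]'
python3 -c '
from h import *
where()
a=grab_frame("wrist")[:,:,::-1]
b=grab_frame("side")[170:350,240:440,::-1]
cv2.imwrite("pics/v8.png",np.hstack([cv2.resize(b,(400,360)),cv2.resize(a[180:480,180:520],(400,360))]))'
```

```text
time_s: 7.73
ee_pos: [581.9, -115.9, 153.7]
ee_rot: [179.7, 0.0, 85.9]
force: [0.9, 0.0, -0.7]
gripper_width: 13.7
gripper_force: 0.0
time_s: 8.15
ee_pos: [659.4, -41.4, 111.3]
ee_rot: [179.8, -0.0, 86.2]
force: [-1.0, -0.5, -0.9]
gripper_width: 13.8
gripper_force: 0.0
t 8.15 along 8.1 left 95.0 z 111.3 rot [ 1.798e+02 -2.000e-02  8.624e+01] F [-1.  -0.5 -0.9] w 13.8 q [-5. 31. 87.  0. 62. -1.]
```

View pics/v8.png

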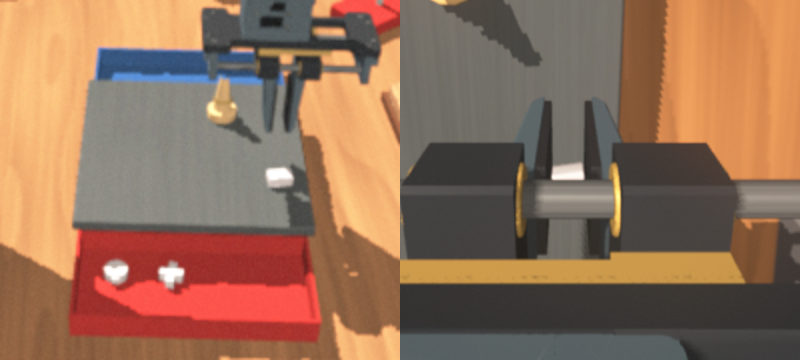

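The bar (280,177) is in line with the gap. Lower and push.

```bash
python3 -m crank '[{"grip":0.014,"x":0,"y":-0.001,"z":0.016,"yaw":0},{"grip":0.014,"x":0,"y":-0.002,"z":0.03,"yaw":0},{"grip":0.014,"x":0,"y":-0.002,"z":0.041,"yaw":0},{"grip":0.014,"x":0,"y":-0.002,"z":0.041,"yaw":0},{"grip":0.014,"x":-0.004,"y":-0.002,"z":0.041,"yaw":0}]'
python3 -m crank '[{"grip":0.014,"x":-0.009,"y":0,"z":0,"yaw":0},{"grip":0.014,"x":-0.018,"y":0,"z":0,"yaw":0},{"grip":0.014,"x":-0.027,"y":0,"z":0,"yaw":0},{"grip":0.014,"x":-0.036,"y":0,"z":0,"yaw":0},{"grip":0.014,"x":-0.045,"y":0,"z":0,"yaw":0}]'
python3 -m crank '[{"grip":0.014,"x":-0.009,"y":0,"z":0,"yaw":0},{"grip":0.014,"x":-0.018,"y":0,"z":0,"yaw":0},{"grip":0.014,"x":-0.027,"y":0,"z":0,"yaw":0},{"grip":0.014,"x":-0.036,"y":0,"z":0,"yaw":0},{"grip":0.014,"x":-0.045,"y":0,"z":0,"yaw":0}]'
python3 -m crank '[{"grip":0.014,"x":-0.009,"y":0,"z":0,"yaw":0},{"grip":0.014,"x":-0.018,"y":0,"z":0,"yaw":0},{"grip":0.014,"x":-0.027,"y":0,"z":0,"yaw":0},{"grip":0.014,"x":-0.034,"y":0,"z":0,"yaw":0},{"grip":0.014,"x":-0.034,"y":0,"z":0,"yaw":0}]'
python3 -m crank '[{"grip":0.014,"x":0,"y":0,"z":-0.025,"yaw":0},{"grip":0.014,"x":0,"y":0,"z":-0.05,"yaw":0},{"grip":0.014,"x":0,"y":0,"z":-0.08,"yaw":0},{"grip":0.014,"x":0.03,"y":0,"z":-0.11,"yaw":0},{"grip":0.014,"x":0.03,"y":0,"z":-0.13,"yaw":0}]'
python3 -m crank '[{"grip":0.014,"x":0,"y":0,"z":0,"yaw":0},{"grip":0.014,"x":0,"y":0,"z":0,"yaw":0},{"grip":0.014,"x":0,"y":0,"z":0,"yaw":0},{"grip":0.014,"x":0,"y":0,"z":0,"yaw":0},{"grip":0.014,"x":0,"y":0,"z":0,"yaw":0}]'
python3 -c '
from h import *
where()
b=grab_frame("side")[170:350,240:440,::-1]
cv2.imwrite("pics/v9.png",cv2.resize(b,(600,540)))'
```

```text
time_s: 8.67
ee_pos: [655.0, -47.3, 70.2]
ee_rot: [-180.0, -0.0, 86.1]
force: [-0.2, -0.3, -0.1]
gripper_width: 14.1
gripper_force: 0.0
time_s: 9.08
ee_pos: [652.0, -93.9, 70.4]
ee_rot: [180.0, 0.0, 86.0]
force: [-0.5, -0.1, 0.7]
gripper_width: 13.9
gripper_force: 0.1
time_s: 9.5
ee_pos: [648.7, -138.3, 69.9]
ee_rot: [-180.0, -0.0, 86.0]
force: [-0.6, 1.0, -0.1]
gripper_width: 13.8
gripper_force: 0.1
time_s: 9.92
ee_pos: [646.4, -173.0, 69.9]
ee_rot: [180.0, 0.0, 86.0]
force: [-0.2, 0.4, -0.2]
gripper_width: 14.1
gripper_force: 0.0
time_s: 10.33
ee_pos: [649.4, -137.9, 203.0]
ee_rot: [179.8, -0.2, 86.1]
force: [0.2, -0.1, 0.0]
gripper_width: 13.9
gripper_force: 0.0
time_s: 10.75
ee_pos: [647.7, -141.6, 198.0]
ee_rot: [-179.8, -0.0, 86.0]
force: [0.3, -0.3, -0.1]
gripper_width: 13.9
gripper_force: 0.0
t 10.75 along 108.8 left 90.2 z 198.0 rot [-1.7981e+02 -4.0000e-02  8.6020e+01] F [ 0.3 -0.3 -0.1] w 13.9 q [-13.  27.  80.   0.  73.  -9.]
```

View pics/v9.png

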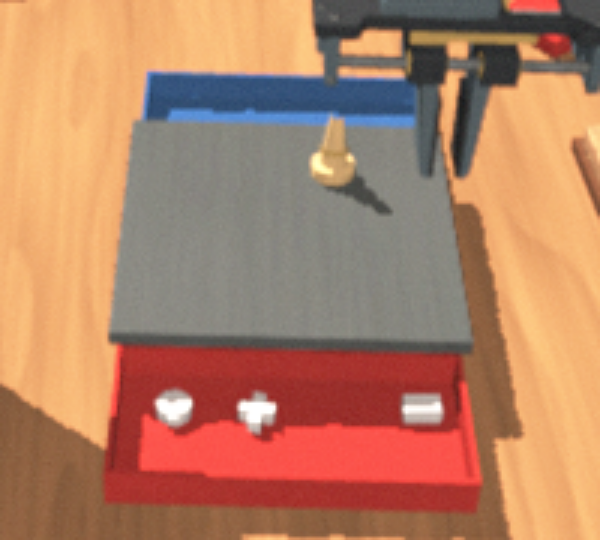

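All three offcuts are in the red tray at (174,407), (257,411) and (422,409), and the stand is in place. I'll check the numbers before handing in.

```bash
python3 -c '
from h import *
for p in [(174,407),(257,411),(422,409)]:
    for z in (10,20):
        q=ray("side",(240+p[0]/3,170+p[1]/3),z)[:2]-ctr;print(z,"tray y",(q@d-178).round(1),"x",(q@e).round(1))
q=ray("side",(240+333/3,170+171/3),57)[:2]-ctr;print("stand",q@d,q@e)
for p in[(112,340),(468,345)]:
    q=ray("side",(240+p[0]/3,170+p[1]/3),45)[:2]-ctr;print("edge",q@d,q@e)'
```

```text
10 tray y -17.0 x -78.5
20 tray y -7.0 x -78.1
10 tray y -15.2 x -21.8
20 tray y -5.2 x -22.2
10 tray y -21.1 x 91.2
20 tray y -11.0 x 89.3
stand -52.458849232237604 35.95795215621808
edge 133.4520673576384 -121.96801575041842
edge 129.36265837944387 121.61999702278074
```

All are well inside the tray walls, and the stand is where the first side view had it (-52.5, 35.9).

```bash
python3 -c 'from workcell import *;print(job_done())'
```

```text
the job is handed in; nothing more can be done
None
```

The button, cross and bar were swept off the board into the red scrap tray and the job is handed in; the last camera check put all three well inside the tray walls with the ring stand unmoved, but the system returned no pass or fail result.

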